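# Wedge up the plate carrier of a stone drilling cradle

### The job

Get the drilling cradle ready for the red stone plate: first push the open orange dust drawer fully home, then push the yellow wedge, lying flat on the deck, tip first and square under the front edge of the hinged aluminium carrier until that edge just lifts off its rest, a few millimetres (the edge then stands over the green band on the wedge). Finish while still holding the wedge there with the gripper; do not let go, do not touch the carrier or the stone plate with the robot, and leave the other stoneware and tools where they are.

Things in the scene. Friction and masses are not known exactly. Their poses are not given: they have to be found in the camera images.
- cradle: Grey steel drilling cradle, fixed, 340 deep (x) x 300 wide (y) x 60 mm high. Origin on the table below the middle of its front edge (robot side); x points from front to back, y to its left, z up. Its flat top, the deck, is 60 mm above the origin. The first 160 mm of the deck are an open apron; behind lies the carrier. The drawer is in the right half of its front.
- drawer (a joint): Opening of the orange dust drawer in m: 0 = fully home against its stop, grows as it comes out towards the robot (-x of the cradle). Slides with about 2.5 N of friction and stays where it is left.
- drawer_face (a point): Centre of the outer face of the drawer's orange front (126 wide, 50 mm high, bottom 6 mm above the table), at y = -75 mm of the cradle, 31 mm above the table; moves with the drawer. When home it is 17 mm in front of the cradle's front edge. Axes as the cradle's.
- carrier_edge (a point): Point on the lower front edge of the carrier (aluminium plate 170 x 270 x 10 mm with the red stone disc clamped on), at x = 160, y = 45 mm of the cradle. At rest 10 mm above the deck (70 mm above the cradle's origin) and level; hinged 170 mm behind the edge, so the edge rises as the wedge goes under. About 5 N of weight on the edge.
- wedge_grip (a point): Centre of the wedge's yellow grip block: 24 (x) x 30 (y) x 56 mm high, on the deck, so 28 mm above it. The ramp, 90 long, 40 mm wide, lies ahead (+x): it falls from 27 mm high at the block (12 mm ahead of this point) to 3 mm at the tip (102 mm ahead). Green band across it 34 to 56 mm behind the tip, where it is 12 to 18 mm high. Starts on the left of the apron, tip roughly to the carrier.
- chip: bystander: dark green stone chip 45 x 40 x 12 mm lying on the right part of the apron; origin under its centre
- spacer: bystander: brass ring 32 mm across, 12 mm high, on the right part of the apron; origin under its centre
- vase: bystander: honey-coloured onyx vase 150 mm high, 88 mm across, left of the cradle; origin under its centre
- candlestick: bystander: white marble candlestick 115 mm high, 90 mm across; origin under its centre
- column: bystander: dark green stone cylinder 140 mm high, 64 mm across; origin under its centre
- bowl: bystander: white marble bowl 120 mm across, 55 mm high, right of the cradle; origin under its centre
- coaster: bystander: red stone coaster 110 mm across, 14 mm thick; origin under its centre
- screwdriver: bystander: screwdriver lying on the table at the right; origin under its middle
- wedge: the same yellow wedge as a whole; origin under the middle of its grip block, x towards the tip, z up; 0.18 to 0.34 kg
- carrier: the hinged carrier with its stone plate; origin at the middle of its lower front edge (x = 160 mm, y = 0, z = 70 mm of the cradle at rest), axes as the cradle's when at rest
Things that resemble listed ones, but are neither listed nor needed, are in the scene too. Of the things shaped like the wedge, the yellow one is meant.

How it is judged:
By the outcome, as a careful person would: the job done as asked, in the order asked, and still so for the second after the job is handed in, while the arm keeps its last pose, push and grip.
It also fails if it takes over 58 s, if anything falls off the work surface, if the arm or the gripper's body presses on something with over 40 N, if the wrist force passes 120 N, or if a joint passes its speed limit or range.

### The arm

A 7-joint arm with a two-finger parallel gripper is mounted at the origin on the work surface. World frame = base frame: x ahead of the robot, y to its left, z up, the work surface at z = 0. Lengths are in m, angles in rad, forces in N, time in s.
With the tool pointing down it reaches from about 0.4 to 0.85 m from the base axis. Payload 6.9 kg.
Tool frame: the origin (TCP) lies between the finger pads; the fingertips stand 14 mm ahead of it and the grasp point (between the pads) lies 5 mm behind it; z points along the fingers, y is the line along which they close (so a half turn about z gives the same grasp; the last joint's range is limited). The gripper opens to 85 mm and grips with 20 to 120 N. Pads are 22 mm wide; open, the fingers measure 114 mm over their backs; the gripper's body (76 mm by 85 mm) begins 54 mm behind the grasp point. The pads swing forward as they close: fully open they stand 13 mm farther back than shut.
Start: joints at [-1.206, 0.507, -0.238, 1.5, 0.126, 1.149, -0.155], TCP at [0.161, 0.604, 0.245] pointing down, gripper open.
Joint ranges: [-3.08, 3.08], [-0.24, 2.05], [-1.43, 1.35], [0, 2.5], [-1.52, 4.66], [0.17, 1.96], [-2.89, 2.89]. Speed limits (rad/s): [2.39, 2.39, 3.14, 3.14, 3.14, 3.14, 3.14].

### API

Orientations are given as a unit quaternion [x, y, z, w].
In Python, from workcell import arm gives the robot as it stands.
- The arm moves only by the shell command python3 -m crank 'ROWS'. ROWS is JSON, a list of rows, each a list of 7 numbers: the shift along the tool's x, y, z normalised to -1 to 1, where 1 is 0.5 m, then the turn, a rotation vector about the tool's x, y, z normalised to -1 to 1, where 1 is 180 degrees, then the opening, from -1 (shut) to 1 (fully open). A call has 1 to 20 rows; each row is the pose to reach, as a shift and turn from the pose commanded when the call began, along the tool's axes at that moment, turning the shorter way round; what a row does not reach only later rows make up. A row lasts 1/12 s, in which the tool goes at most 41.7 mm and 7.16 degrees, less where a joint would pass 70% of its speed; a pose out of reach is approached as far as the arm can. A call with a number of a shift or a turn outside -1 to 1 is refused whole. A call with a gripper value outside its range is refused whole. The fingers move at their own pace and stop on an object; the grip force is fixed at half the most. Time passes only in rows, so rows that repeat a pose let the fingers close. It gives the time, the measured TCP pose, the force, the opening and the grip force at its end, in the units of the state.
- arm.get_obs(): the state, without advancing time (a new reading comes with each control period).
- arm.camera(name): name is "scene" or "top" or "wrist"; returns (picture, depth): 384x512x3 uint8, red, green, blue; 384x512 float32, m along the optical axis (not along the pixel's ray), 0 where there is no reading.
- arm.camera_params(name): a dict with "intrinsics" (3x3 intrinsics, pixels), "distortion" ([k1, k2, p1, p2, k3] as OpenCV has them; the pictures are not rectified), "eye" and "orientation" of the camera in the world. Camera axes: x right, y up, looking along -z (the intrinsics and any distortion apply to the point x, -y, -z); pixel columns grow to the right and rows downward; lengths in m; the calibration is good to about 2 mm. A picture is of the moment at which its call begins: read the wrist's pose just before it. camera_params takes no time and is no camera call; for the wrist camera it gives the pose at the moment of the call.
- arm.hand_in(): hands the job in; it is judged then, once.
The state is a dict: "clock": time; "qpos": joint angles; "qd": joint speeds; "joint_efforts": joint torques, N m; "ee_pos": TCP position; "ee_rot": TCP orientation; "ft_force": force on the tool from outside, world axes, zero at the start; "wrist_torque": the same for the moment, N m; "grip_width": finger opening in m; "gripper_force": force on a finger pad.
Only numpy, scipy, OpenCV 4.12 (cv2) and the standard library are available. Lean on these libraries where they do the work, as an engineer would, in place of code of your own. Each camera call takes 0.05 s, during which the arm holds its last target. There are 200 camera calls.

## Working session

There is one attempt and no reset: what is moved stays moved. The work goes in short steps, Python scripts to look and compute and a shell command to move; the robot and the scene stay as the last step left them, time stands still between calls to the robot, and variables do not carry over. Pictures are saved under pics/ and viewed, at most 10 in all, crops included, and the job is handed in when it is done.

```bash
mkdir -p pics; ls; cat > h.py <<'E'
import numpy as np, cv2
from scipy.spatial.transform import Rotation as R
from workcell import arm
def snap(n,f):
    p=arm.camera_params(n); im,d=arm.camera(n); cv2.imwrite('pics/'+f+'.png',im[:,:,::-1]); np.savez('pics/'+f+'.npz',im=im,d=d,K=p['intrinsics'],D=p['distortion'],eye=p['eye'],q=p['orientation']); return im,d
def rot(q):
    q=np.array(q); return q if q.shape==(3,3) else R.from_quat(q).as_matrix()
def load(f): return np.load('pics/'+f+'.npz')
def rays(c,uv):
    u=cv2.undistortPoints(np.array(uv,float).reshape(-1,1,2),c['K'],c['D']).reshape(-1,2)
    return np.c_[u[:,0],-u[:,1],-np.ones(len(u))]@rot(c['q']).T
def onz(c,uv,z):
    r=rays(c,uv); return c['eye']+r*((z-c['eye'][2])/r[:,2])[:,None]
def ond(c,uv):
    r=rays(c,uv); uv=np.array(uv,int).reshape(-1,2); return c['eye']+r*c['d'][uv[:,1],uv[:,0]][:,None]
E
python3 - <<'E'
from h import *
o=arm.get_obs(); print({k:np.round(v,3) for k,v in o.items()})
for n in('top','scene'):
    snap(n,n+'0'); c=load(n+'0'); print(n,c['eye'],c['q'],c['K'],c['D'])
E
```

```text
pics
{'clock': np.float64(0.0), 'qpos': array([-1.205,  0.508, -0.237,  1.501,  0.126,  1.149, -0.155]), 'qd': array([ 0.001, -0.001,  0.001, -0.   , -0.001, -0.   ,  0.001]), 'joint_efforts': array([-1.0000e-03, -6.2058e+01, -2.1870e+00, -2.4965e+01,  1.3000e-02,
        1.2000e-02,  0.0000e+00]), 'ee_pos': array([0.161, 0.604, 0.244]), 'ee_rot': array([ 0.13 ,  0.992, -0.001, -0.   ]), 'ft_force': array([ 0.218, -0.931,  0.124]), 'wrist_torque': array([-0.047,  0.007,  0.017]), 'gripper_force': np.float64(0.0), 'grip_width': np.float64(0.085)}
top [ 0.23649522 -0.02762038  1.74728675] [-0.06206438  0.05087991  0.70913698 -0.70048839] [[495.15068287   0.         256.75616155]
 [  0.         495.15068287 178.66295906]
 [  0.           0.           1.        ]] [-0.09102148  0.          0.          0.          0.        ]
scene [ 0.98623163 -0.57124805  1.11911217] [0.2881236  0.10407732 0.32524471 0.89463321] [[419.55122354   0.         258.1542538 ]
 [  0.         419.55122354 195.32462133]
 [  0.           0.           1.        ]] [0.0341022 0.        0.        0.        0.       ]
```

View pics/top0.png

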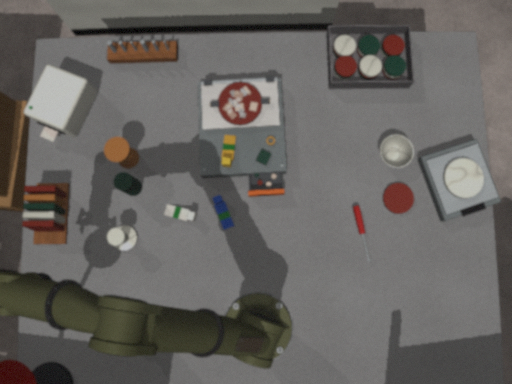

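View pics/scene0.png

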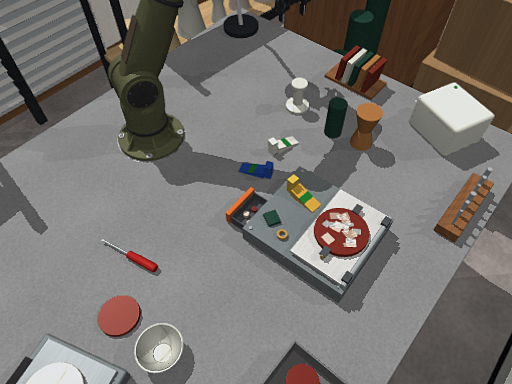

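The top view shows the cradle at about (200-287, 75-177), with the open orange drawer front at (266,192). The yellow wedge is at (228,150) and points up at the carrier. The blue and white wedges are decoys.

```bash
python3 - <<'E'
from h import *
c=load('top0'); im=c['im']; vv,uu=np.mgrid[0:384,0:512]
uv=np.c_[uu.ravel(),vv.ravel()]; P=ond(c,uv).reshape(384,512,3)
hsv=cv2.cvtColor(im,cv2.COLOR_RGB2HSV)
box=(uu>190)&(uu<300)&(vv>65)&(vv<205)
def rect(m,z,name):
    m=m.astype(np.uint8); n,l,s,_=cv2.connectedComponentsWithStats(m); k=1+np.argmax(s[1:,4]); m=(l==k)
    q=onz(c,np.c_[uu[m],vv[m]],z)[:,:2]; r=cv2.minAreaRect((q*1000).astype(np.float32)); print(name,m.sum(),r, 'depthz',np.round(np.percentile(P[m][:,2],[5,50,95]),3)); print(np.round(cv2.boxPoints(r)))
    return q
Z=P[:,:,2]
rect(box&(Z>0.045)&(vv<182),0.06,'cradle')
rect(box&(Z>0.045)&(Z<.066)&(vv<182),0.06,'deck')
org=box&(hsv[...,0]<12)&(hsv[...,1]>150)&(vv>180); rect(org,0.056,'drawer')
ye=box&(hsv[...,0]>18)&(hsv[...,0]<34)&(hsv[...,1]>150)&(uu<245); rect(ye,0.075,'yellow')
hi=ye&(Z>.105); rect(hi,.116,'block')
gr=box&(hsv[...,0]>45)&(hsv[...,0]<75)&(hsv[...,1]>150)&(uu<245);rect(gr,.075,'green')
print(np.round(Z[130:172:2,216:242:2]*1000).astype(int))
E
```

```text
cradle 8068 ((700.2972412109375, 53.088623046875), (354.44451904296875, 306.4163513183594), 1.8472360372543335) depthz [0.055 0.073 0.101]
[[ 518.  201.]
 [ 528. -106.]
 [ 882.  -94.]
 [ 872.  212.]]
deck 3413 ((694.71728515625, 52.186988830566406), (345.0804748535156, 300.36700439453125), 2.246886968612671) depthz [0.053 0.06  0.065]
[[ 516.  195.]
 [ 528. -105.]
 [ 873.  -91.]
 [ 861.  209.]]
drawer 180 ((463.40228271484375, -33.58572769165039), (18.161874771118164, 117.74063110351562), 2.6376025676727295) depthz [0.045 0.056 0.064]
[[452.  25.]
 [457. -93.]
 [475. -92.]
 [470.  26.]]
yellow 145 ((581.800537109375, 99.19660949707031), (34.392967224121094, 52.81233596801758), 89.12566375732422) depthz [0.077 0.091 0.121]
[[555.  82.]
 [608.  82.]
 [608. 116.]
 [556. 117.]]
block 62 ((563.0438842773438, 99.52583312988281), (26.990318298339844, 23.993499755859375), 89.16886138916016) depthz [0.108 0.117 0.123]
[[551.  86.]
 [575.  86.]
 [575. 113.]
 [551. 113.]]
green 6 ((621.3497314453125, 88.01776885986328), (12.43485164642334, 4.928653717041016), 43.85443878173828) depthz [0.068 0.
[... 792 characters left out ...]
 55   60   63   49]
 [  60   54   63   79   76   82   74   83   79   66   56   62   62]
 [  60   56   57   85   89   85   86   86   83   59   58   65   64]
 [  61   58   55   85   90   93   83   81   92   62   66   60   60]
 [  63   58   61  116  116  122  118  122   80   60   67   55   58]
 [  75   59   53  115  118  118  121  116   67   69   61   57   55]
 [  62   62   59  113  108  115  116  112   68   64   69   60   58]
 [  66   58   60  109  106  113  117   96   57   60   62   59   59]
 [  56   57   53   61   75   80   75   81   60   56   54   60   62]
 [  57   57   64   58   59   62   59   63   59   51   59   56   59]
 [  60   61   62   56   65   66   61   57   65   68   57   65   63]]
```

```bash
cat >> h.py <<'E'
def to(p,yaw=None):
    o=arm.get_obs(); A=R.from_quat(o['ee_rot']); s=A.inv().apply(np.array(p)-o['ee_pos'])/0.5
    t=np.zeros(3)
    if yaw is not None:
        B=R.from_euler('z',yaw,degrees=True)*R.from_matrix(np.diag([-1.,1,-1])); t=(A.inv()*B).as_rotvec()/np.pi
    print(np.round(s,4),np.round(t,4),'rows',np.linalg.norm(s)*.5/.0417)
E
python3 - <<'E'
from h import *
to([.48,.2,.28]); to([.47,.06,.28],2.2)
E
```

```text
[-0.8249 -0.616  -0.07  ] [0. 0. 0.] rows 12.373063493055227
[-0.8775 -0.8918 -0.0695] [-0.0005 -0.0001 -0.0949] rows 15.024440782655093
```

```bash
python3 -m crank '[[-0.3,-0.3,-0.07,0,0,-0.03,-1],[-0.87,-0.89,-0.07,0,0,-0.095,-1],[-0.8775,-0.892,-0.07,0,0,-0.095,-1],[-0.8775,-0.892,-0.07,0,0,-0.095,-1],[-0.8775,-0.892,-0.07,0,0,-0.095,-1],[-0.8775,-0.892,-0.07,0,0,-0.095,-1],[-0.8775,-0.892,-0.07,0,0,-0.095,-1],[-0.8775,-0.892,-0.07,0,0,-0.095,-1],[-0.8775,-0.892,-0.07,0,0,-0.095,-1],[-0.8775,-0.892,-0.07,0,0,-0.095,-1],[-0.8775,-0.892,-0.07,0,0,-0.095,-1],[-0.8775,-0.892,-0.07,0,0,-0.095,-1],[-0.8775,-0.892,-0.07,0,0,-0.095,-1],[-0.8775,-0.892,-0.07,0,0,-0.095,-1],[-0.8775,-0.892,-0.07,0,0,-0.095,-1],[-0.8775,-0.892,-0.07,0,0,-0.095,-1],[-0.8775,-0.892,-0.07,0,0,-0.095,-1],[-0.8775,-0.892,-0.07,0,0,-0.095,-1]]'; python3 - <<'E'
from h import *
print(arm.get_obs()); snap('wrist','w1'); c=load('w1'); print(c['eye'],rot(c['q']))
E
```

```text
clock: 1.6
ee_pos: [0.4696, 0.0606, 0.2799]
ee_rot: [-0.019, 1.0, 0.0, -0.001]
ft_force: [-0.6, 0.9, -0.6]
grip_width: 0.0004
gripper_force: 0.0
{'clock': 1.6, 'qpos': array([-0.12823636,  0.2387118 , -0.06573415,  1.82363652,  0.0169098 ,
        1.0809416 ,  1.40881399]), 'qd': array([-0.02649285, -0.01007389, -0.02065038,  0.00833115, -0.00119214,
       -0.00160855, -0.00100054]), 'joint_efforts': array([ 1.63773023e+00, -4.22454965e+01,  1.15401316e+00, -2.46417868e+01,
        2.12293239e-01, -2.39758019e-02,  7.62941572e-02]), 'ee_pos': array([0.46957417, 0.06062441, 0.27986983]), 'ee_rot': array([-1.90504970e-02,  9.99818313e-01,  2.02785615e-04, -6.14868750e-04]), 'ft_force': array([-0.57734327,  0.87702158, -0.61832618]), 'wrist_torque': array([ 0.01713948,  0.02316062, -0.04121613]), 'gripper_force': 0.0, 'grip_width': 0.00036264391386356366}
[0.39560502 0.05758869 0.40767204] [[-3.80625975e-02 -9.57501050e-01 -2.85907288e-01]
 [ 9.99275314e-01 -3.63875750e-02 -1.11710085e-02]
 [ 2.92779456e-04 -2.86125293e-01  9.58192168e-01]]
```

View pics/w1.png

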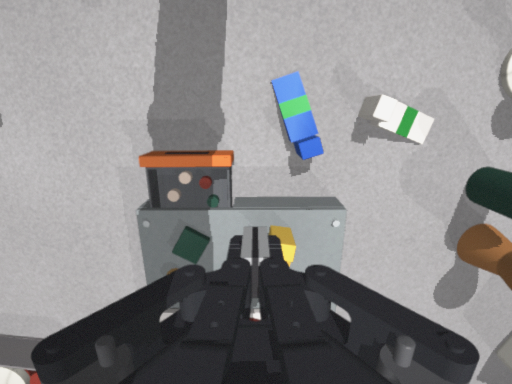

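The wrist view looks back from above. The deck's front edge runs about (140,207)-(343,207), the orange drawer front is at (141-233,150-165), and part of the wedge block shows at (285,243).

```bash
python3 - <<'E'
from h import *
c=load('w1'); im=c['im']; vv,uu=np.mgrid[0:384,0:512]; hsv=cv2.cvtColor(im,cv2.COLOR_RGB2HSV)
m=(hsv[...,0]<14)&(hsv[...,1]>170)&(hsv[...,2]>100)&(vv>140)&(vv<180)&(uu<250)
q=onz(c,np.c_[uu[m],vv[m]],.056)[:,:2]*1000; r=cv2.minAreaRect(q.astype(np.float32)); print(r); print(cv2.boxPoints(r))
print('bright rows', [ (v,tuple(im[v,190])) for v in range(146,170,2)])
P=ond(c,np.c_[uu.ravel(),vv.ravel()]).reshape(384,512,3)
m2=(P[...,2]>.05)&(P[...,2]<.066)&(vv>190)&(vv<235)&(uu>125)&(uu<360)
# front-edge: first deck row per column
cols=[u for u in range(245,335,3)]+[]
e=[]
for u in range(150,335,3):
    g=im[185:230,u].astype(int).sum(1); 
    rr=np.where(m2[:,u])[0]; e.append((u,rr.min() if len(rr) else -1))
e=np.array(e); E=onz(c,e,.06)[:,:2]*1000; print(np.round(E[::6]))
for v in (212,225,240):
    rr=np.where((P[v,:,2]>.045)&(P[v,:,2]<.07))[0]; print(v,np.round(onz(c,[(rr.min(),v),(rr.max(),v)],.06)*1000))
ye=(hsv[...,0]>18)&(hsv[...,0]<34)&(hsv[...,1]>150)&(uu>250)&(uu<310)&(vv>215)&(vv<275)
print('yellow',np.round(onz(c,np.c_[uu[ye],vv[ye]],.116).min(0)*1000),np.round(onz(c,np.c_[uu[ye],vv[ye]],.116).max(0)*1000))
E
```

```text
((458.41082763671875, -32.43596267700195), (19.709375381469727, 124.49773406982422), 2.902231216430664)
[[445.41702   29.234102]
 [451.72055  -95.10395 ]
 [471.40463  -94.106026]
 [465.1011    30.232025]]
bright rows [(146, (np.uint8(115), np.uint8(113), np.uint8(114))), (148, (np.uint8(113), np.uint8(112), np.uint8(113))), (150, (np.uint8(112), np.uint8(94), np.uint8(85))), (152, (np.uint8(55), np.uint8(37), np.uint8(34))), (154, (np.uint8(99), np.uint8(51), np.uint8(30))), (156, (np.uint8(175), np.uint8(96), np.uint8(54))), (158, (np.uint8(188), np.uint8(104), np.uint8(60))), (160, (np.uint8(191), np.uint8(105), np.uint8(61))), (162, (np.uint8(188), np.uint8(103), np.uint8(58))), (164, (np.uint8(190), np.uint8(104), np.uint8(59))), (166, (np.uint8(172), np.uint8(94), np.uint8(58))), (168, (np.uint8(87), np.uint8(86), np.uint8(89)))]
[[529. -85.]
 [528. -59.]
 [527. -34.]
 [526.  -8.]
 [525.  17.]
 [524.  42.]
 [523.  67.]
 [521.  92.]
 [521. 117.]
 [520. 142.]
 [518. 168.]]
212 [[ 536. -105.   60.]
 [ 517.  428.   60.]]
225 [[ 556. -104.   60.]
 [ 544.  193.   60.]]
240 [[ 580. -102.   60.]
 [ 562.  452.   60.]]
yellow [525.  82. 116.] [576. 112. 116.]
```

```bash
python3 - <<'E'
from h import *
to([.425,-.035,.28],2.5);to([.425,-.035,.042],2.5)
E
```

```text
[ 0.0963 -0.1892 -0.    ] [ 0.0002 -0.0003 -0.0012] rows 2.5455570944022696
[ 0.0959 -0.1895  0.476 ] [ 0.0002 -0.0003 -0.0012] rows 6.249022441955571
```

```bash
python3 -m crank '[[0.096,-0.19,0,0,0,-0.001,-1],[0.096,-0.19,0,0,0,-0.001,-1],[0.096,-0.19,0,0,0,-0.001,-1],[0.096,-0.19,0.476,0,0,-0.001,-1],[0.096,-0.19,0.476,0,0,-0.001,-1],[0.096,-0.19,0.476,0,0,-0.001,-1],[0.096,-0.19,0.476,0,0,-0.001,-1],[0.096,-0.19,0.476,0,0,-0.001,-1],[0.096,-0.19,0.476,0,0,-0.001,-1],[0.096,-0.19,0.476,0,0,-0.001,-1],[0.096,-0.19,0.476,0,0,-0.001,-1]]'; python3 -m crank '[[-0.02,0,0,0,0,0,-1],[-0.04,0,0,0,0,0,-1],[-0.05,0,0,0,0,0,-1],[-0.06,0,0,0,0,0,-1],[-0.07,0,0,0,0,0,-1],[-0.08,0,0,0,0,0,-1],[-0.09,0,0,0,0,0,-1],[-0.1,0,0,0,0,0,-1],[-0.11,0,0,0,0,0,-1],[-0.12,0,0,0,0,0,-1],[-0.125,0,0,0,0,0,-1],[-0.125,0,0,0,0,0,-1]]'
```

```text
clock: 2.57
ee_pos: [0.4246, -0.035, 0.0417]
ee_rot: [-0.022, 1.0, 0.0, -0.002]
ft_force: [-0.1, 0.6, 0.4]
grip_width: -0.0003
gripper_force: 0.0
clock: 3.57
ee_pos: [0.4893, -0.0339, 0.0422]
ee_rot: [-0.021, 1.0, -0.0, 0.001]
ft_force: [-0.1, -0.9, 0.4]
grip_width: -0.0001
gripper_force: 0.0
```

```bash
python3 -m crank '[[-0.004,0,0,0,0,0,-1],[-0.008,0,0,0,0,0,-1],[-0.012,0,0,0,0,0,-1],[-0.014,0,0,0,0,0,-1]]';python3 -m crank '[[-0.003,0,0,0,0,0,-1],[-0.006,0,0,0,0,0,-1]]'; python3 - <<'E'
from h import *
snap('wrist','w2')
E
```

```text
clock: 3.9
ee_pos: [0.4952, -0.0337, 0.0422]
ee_rot: [-0.021, 1.0, -0.0, -0.0]
ft_force: [-2.3, -0.0, 0.2]
grip_width: -0.0001
gripper_force: 1.3
clock: 4.07
ee_pos: [0.498, -0.0336, 0.0422]
ee_rot: [-0.021, 1.0, -0.0, -0.0]
ft_force: [-2.0, -0.8, -0.3]
grip_width: -0.0
gripper_force: 1.3
```

View pics/w2.png

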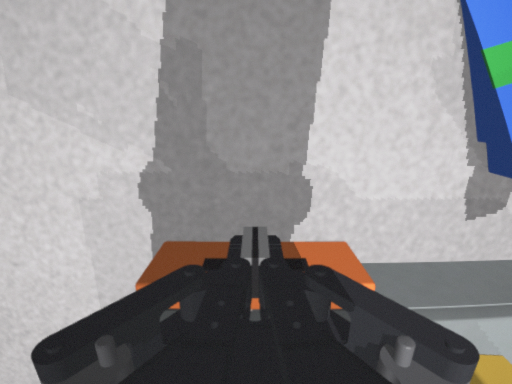

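The closed fingers are against the orange front at (256,245), and friction of about 2 N shows it sliding. I'll keep going until it meets the stop.

```bash
python3 -m crank '[[-0.003,0,0,0,0,0,-1],[-0.006,0,0,0,0,0,-1]]';python3 -m crank '[[-0.003,0,0,0,0,0,-1],[-0.006,0,0,0,0,0,-1]]';python3 -m crank '[[-0.003,0,0,0,0,0,-1],[-0.006,0,0,0,0,0,-1]]'
```

```text
clock: 4.28
ee_pos: [0.5011, -0.0334, 0.0422]
ee_rot: [-0.021, 1.0, -0.0, -0.0]
ft_force: [-2.3, 0.0, -0.1]
grip_width: -0.0003
gripper_force: 1.3
clock: 4.45
ee_pos: [0.503, -0.0333, 0.0422]
ee_rot: [-0.021, 1.0, -0.0, -0.001]
ft_force: [-8.9, -0.9, 7.6]
grip_width: 0.0003
gripper_force: 4.5
clock: 4.62
ee_pos: [0.5031, -0.0333, 0.0421]
ee_rot: [-0.021, 1.0, -0.0, -0.004]
ft_force: [-15.4, 0.1, 13.1]
grip_width: -0.0003
gripper_force: 8.3
```

```bash
python3 -m crank '[[0.06,0,0,0,0,0,-1],[0.06,0,0,0,0,0,-1],[0.06,0,-0.5,0,0,0,-1],[0.06,0,-0.5,0,0,0,-1],[0.06,0,-0.5,0,0,0,-1],[0.06,0,-0.5,0,0,0,-1],[0.06,0,-0.5,0,0,0,-1],[-0.37,0.24,-0.52,0,0,0,-1],[-0.37,0.24,-0.52,0,0,0,-1],[-0.37,0.24,-0.52,0,0,0,-1],[-0.37,0.24,-0.52,0,0,0,-1],[-0.37,0.24,-0.52,0,0,0,-1],[-0.37,0.24,-0.52,0,0,0,-1],[-0.37,0.24,-0.52,0,0,0,-1],[-0.37,0.24,-0.52,0,0,0,-1],[-0.37,0.24,-0.52,0,0,0,-1],[-0.37,0.24,-0.52,0,0,0,-1]]';python3 - <<'E'
from h import *
snap('wrist','w3')
E
```

```text
clock: 6.03
ee_pos: [0.6863, 0.0933, 0.3024]
ee_rot: [-0.02, 1.0, -0.0, -0.0]
ft_force: [-0.2, -0.3, -0.0]
grip_width: -0.0001
gripper_force: 0.0
```

View pics/w3.png

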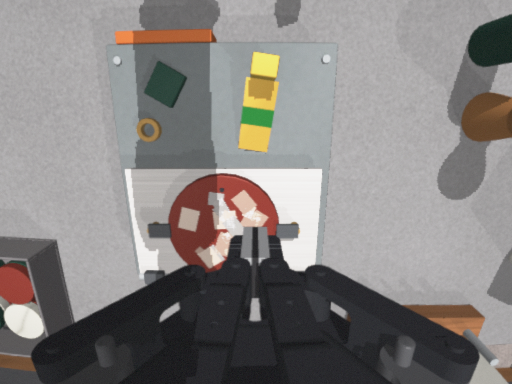

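This is a clear view. The deck front edge runs (109,45)-(336,43) and the carrier edge sits at row 168. The wedge block top is at (265,65), the green band at (257,117) and the tip at (253,150). The wedge is turned a few degrees, and the drawer's orange front is close to the cradle.

```bash
cat >> h.py <<'E'
def wed(f,roi=(225,300,45,160)):
    c=load(f); im=c['im']; vv,uu=np.mgrid[0:384,0:512]; hsv=cv2.cvtColor(im,cv2.COLOR_RGB2HSV); roi=(uu>roi[0])&(uu<roi[1])&(vv>roi[2])&(vv<roi[3])
    return c,im,hsv,uu,vv,roi
E
python3 - <<'E'
from h import *
c,im,hsv,uu,vv,roi=wed('w3')
P=ond(c,np.c_[uu.ravel(),vv.ravel()]).reshape(384,512,3)
ye=roi&(hsv[...,0]>18)&(hsv[...,0]<34)&(hsv[...,1]>130); gr=roi&(hsv[...,0]>45)&(hsv[...,0]<80)&(hsv[...,1]>120)
top=ye&(P[...,2]>.108)&(vv<82); 
def rc(m,z,n):
    q=onz(c,np.c_[uu[m],vv[m]],z)[:,:2]*1000; r=cv2.minAreaRect(q.astype(np.float32)); print(n,m.sum(),np.round(r[0],1),np.round(r[1],1),round(r[2],1)); return np.array(r[0])
b=rc(top,.116,'top'); g=rc(gr,.075,'green'); d=g-b; print('dir deg',np.degrees(np.arctan2(d[1],d[0])),np.linalg.norm(d),'expected',57)
# ramp side edges: midline per row, z by distance
al=(ye|gr)
for it in range(1):
    mid=[]
    for v in range(90,148,4):
        w=np.where(al[v])[0]; L,Rr=w.min(),w.max()+1
        z=.06+np.interp(v,[85,150],[.026,.003]); a=onz(c,[(L-.5,v),(Rr-.5,v)],z)*1000; mid.append((a[0]+a[1])/2)
mid=np.array(mid); k=np.polyfit(mid[:,0],mid[:,1],1); print('mid',np.degrees(np.arctan(k[0])),np.round(mid[[0,-1]],1))
w=np.argwhere(al); v=w[:,0].max(); print('tip row',v,onz(c,[(253,v+.5)],.063)*1000)
o=(hsv[...,0]<14)&(hsv[...,1]>150)&(vv<50)&(uu>100)&(uu<225)
q=onz(c,np.c_[uu[o],vv[o]],.056)[:,:2]*1000; print('drawer',cv2.boxPoints(cv2.minAreaRect(q.astype(np.float32))))
# deck front edge and carrier edge
g=im.astype(float).sum(2)
F=[];C=[]
for u in list(range(230,250,4))+list(range(285,320,4)):
    F.append((u,30+np.argmax(np.abs(np.diff(P[30:60,u,2])))+1)); 
for u in list(range(140,235,5))+list(range(280,320,5)):
    C.append((u,155+np.argmax(np.diff(g[155:180,u]))+.5))
F=onz(c,F,.06)*1000;C=onz(c,C,.08)*1000
for n,X in(('front',F),('carrier',C)):
    k=np.polyfit(X[:,1],X[:,0],1); print(n,'yaw',-np.degrees(np.arctan(k[0])),'x at y=100',np.polyval(k,100))
for v in (70,100,140): 
    r=P[v,:,2]; w=np.where((r>.045)&(uu[v]>90)&(uu[v]<350))[0]; print('sides',onz(c,[(w.min()-.5,v),(w.max()+.5,v)],.06)[:,:2]*1000)
E
```

```text
top 535 [561.7  98.7] [28.5 23.7] 84.3
green 506 [617.4  93. ] [39.2 21. ] 84.1
dir deg -5.772183234830959 56.04012427547478 expected 57
mid -5.582450198476059 [[585.3  95.9  84.2]
 [656.7  89.3  64.4]]
tip row 151 [[664.46875117  89.63322267  63.        ]]
drawer [[511.09818   33.75159 ]
 [516.6801   -93.946045]
 [531.3861   -93.30321 ]
 [525.80414   34.394424]]
front yaw 2.9687475805582153 x at y=100 526.1404178955479
carrier yaw 2.2851812487941436 x at y=100 684.4270442708844
sides [[ 564.26950061 -104.38512267]
 [ 554.08810955  192.54031756]]
sides [[ 602.1804191  -102.34915438]
 [ 591.49367725  194.1310565 ]]
sides [[ 655.68691245 -100.42313025]
 [ 644.2952978   197.5432751 ]]
```

```bash
python3 - <<'E'
from h import *
to([.5595,.0987,.20],-5.7);to([.5595,.0987,.095],-5.7)
E
```

```text
[0.2528 0.0214 0.2054] [-0.0002  0.0001  0.0445] rows 3.913593557688877
[0.2528 0.0215 0.4154] [-0.0002  0.0001  0.0445] rows 5.836120883863149
```

```bash
python3 -m crank '[[0.253,0.0215,0,0,0,0.0445,1],[0.253,0.0215,0,0,0,0.0445,1],[0.253,0.0215,0,0,0,0.0445,1],[0.253,0.0215,0.1,0,0,0.0445,1],[0.253,0.0215,0.2,0,0,0.0445,1],[0.253,0.0215,0.2,0,0,0.0445,1],[0.253,0.0215,0.2,0,0,0.0445,1],[0.253,0.0215,0.2,0,0,0.0445,1],[0.253,0.0215,0.2,0,0,0.0445,1],[0.253,0.0215,0.2,0,0,0.0445,1]]';python3 - <<'E'
from h import *
snap('wrist','w4'); to([.5595,.0987,.095],-5.7)
E
```

```text
clock: 6.92
ee_pos: [0.5613, 0.0998, 0.2043]
ee_rot: [0.049, 0.999, 0.0, 0.002]
ft_force: [0.8, 0.8, 0.6]
grip_width: 0.0852
gripper_force: 0.0
[ 0.0037 -0.0029  0.2182] [0.0003 0.001  0.0003] rows 2.6173499521315122
```

View pics/w4.png

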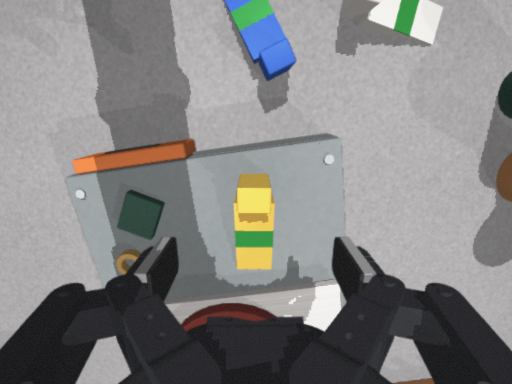

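The wedge is square to the gripper and centred at column 254, between the fingers at 160 and 350. I'll descend and grip.

```bash
python3 -m crank '[[0,0,0.07,0,0,0,1],[0,0,0.14,0,0,0,1],[0,0,0.19,0,0,0,1],[0,0,0.214,0,0,0,1],[0,0,0.214,0,0,0,1],[0,0,0.214,0,0,0,1]]';python3 -m crank '[[0,0,0,0,0,0,-0.2],[0,0,0,0,0,0,-0.6],[0,0,0,0,0,0,-1],[0,0,0,0,0,0,-1],[0,0,0,0,0,0,-1],[0,0,0,0,0,0,-1],[0,0,0,0,0,0,-1],[0,0,0,0,0,0,-1]]'; python3 - <<'E'
from h import *
snap('wrist','w5'); to([.5595,.0987,.095],-5.7)
E
```

```text
clock: 7.47
ee_pos: [0.5606, 0.1, 0.0958]
ee_rot: [0.049, 0.999, 0.0, 0.0]
ft_force: [0.3, 0.9, 0.4]
grip_width: 0.0853
gripper_force: 0.0
clock: 8.13
ee_pos: [0.5606, 0.1, 0.0962]
ee_rot: [0.049, 0.999, 0.0, 0.001]
ft_force: [-0.6, -0.5, 7.2]
grip_width: 0.029
gripper_force: 60.3
[ 0.0019 -0.0028  0.0025] [0.0001 0.0004 0.0004] rows 0.050299611538274065
```

```bash
python3 - <<'E'
from h import *
to([.5600,.0915,.0962],2.5)
E
```

```text
[-0.0005 -0.017   0.0001] [ 0.0001  0.0004 -0.0451] rows 0.20446328381320952
```

```bash
python3 -m crank '[[0,-0.004,0,0,0,-0.01,-1],[0,-0.008,0,0,0,-0.02,-1],[0,-0.012,0,0,0,-0.03,-1],[0,-0.017,0,0,0,-0.04,-1],[0,-0.017,0,0,0,-0.045,-1],[0,-0.017,0,0,0,-0.045,-1],[0,-0.017,0,0,0,-0.045,-1]]'; python3 - <<'E'
from h import *
snap('wrist','w6');snap('scene','s6');snap('top','t6')
im=cv2.imread('pics/s6.png')[130:310,200:420]; cv2.imwrite('pics/s6c.png',np.hstack([cv2.resize(im,(400,327),interpolation=cv2.INTER_CUBIC),cv2.resize(cv2.imread('pics/w6.png')[100:384],(400,327))]))
E
```

```text
clock: 8.77
ee_pos: [0.5599, 0.0927, 0.0963]
ee_rot: [-0.022, 1.0, 0.001, 0.001]
ft_force: [-1.3, 2.4, 6.1]
grip_width: 0.0292
gripper_force: 60.2
```

View pics/s6c.png

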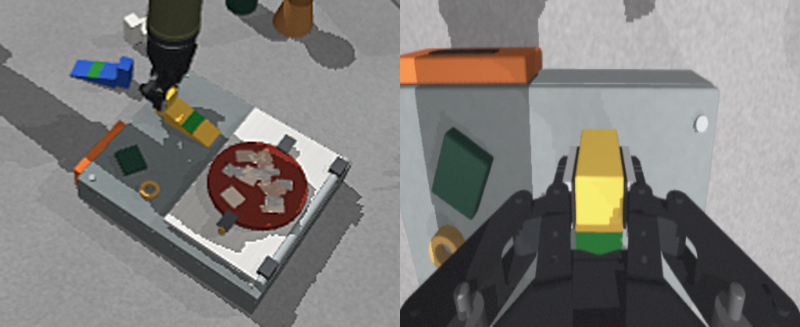

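The right half (wrist) shows the block held square between the pads. The left half (scene) shows the ramp's tip at (215,140), just short of the carrier edge and parallel to it. Next I'll measure the wedge and the edge in the scene view.

```bash
cat >> h.py <<'E'
def meas(f):
    c=load(f); im=c['im']; hsv=cv2.cvtColor(im,cv2.COLOR_RGB2HSV); vv,uu=np.mgrid[0:384,0:512]
    roi=(uu>285)&(uu<330)&(vv>175)&(vv<215)
    gr=roi&(hsv[...,0]>45)&(hsv[...,0]<80)&(hsv[...,1]>130)
    ye=roi&(hsv[...,0]>16)&(hsv[...,0]<34)&(hsv[...,1]>130)
    q=onz(c,np.c_[uu[gr],vv[gr]],.075)[:,:2]*1000; print('green',gr.sum(),np.round(q.mean(0),1),cv2.minAreaRect(q.astype(np.float32)))
    y=onz(c,np.c_[uu[ye],vv[ye]],.065)[:,:2]*1000; print('maxx yellow',np.sort(y[:,0])[-5:].round(1))
    # white carrier front edge, top z=.08
    wh=(hsv[...,1]<25)&(hsv[...,2]>165)&(uu>280)&(uu<400)&(vv>170)&(vv<310)
    p=onz(c,np.c_[uu[wh],vv[wh]],.08)[:,:2]*1000
    E=[]
    for a in range(-60,170,8):
        s=p[(p[:,1]>=a)&(p[:,1]<a+8)]
        if len(s)>3: E.append((a+4,np.sort(s[:,0])[1]))
    E=np.array(E); k=np.polyfit(E[:,0],E[:,1],1); r=E[:,1]-np.polyval(k,E[:,0]); E=E[abs(r)<4]; k=np.polyfit(E[:,0],E[:,1],1); print('edge yaw',-np.degrees(np.arctan(k[0])),'x@92',np.polyval(k,92),len(E))
E
python3 - <<'E'
from h import *
meas('s6')
E
```

```text
green 82 [620.8  94. ] ((620.6438598632812, 93.61148071289062), (23.033527374267578, 41.025543212890625), 1.8346209526062012)
maxx yellow [665.6 665.8 666.  666.2 666.4]
edge yaw -85.5121953348801 x@92 1579.8685346644872 1h.py:39: RankWarning: Polyfit may be poorly conditioned
  E=np.array(E); k=np.polyfit(E[:,0],E[:,1],1); r=E[:,1]-np.polyval(k,E[:,0]); E=E[abs(r)<4]; k=np.polyfit(E[:,0],E[:,1],1); print('edge yaw',-np.degrees(np.arctan(k[0])),'x@92',np.polyval(k,92),len(E))
```

```bash
python3 -m crank '[[-0.02,0,0,0,0,0,-1],[-0.04,0,0,0,0,0,-1],[-0.06,0,0,0,0,0,-1],[-0.07,0,0,0,0,0,-1],[-0.074,0,0,0,0,0,-1],[-0.074,0,0,0,0,0,-1]]'; for i in 1 2 3 4 5 6; do python3 -m crank '[[-0.002,0,0,0,0,0,-1],[-0.004,0,0,0,0,0,-1]]' | egrep 'ee_pos|ft'; done
```

```text
clock: 9.42
ee_pos: [0.5953, 0.0931, 0.0963]
ee_rot: [-0.022, 1.0, -0.0, -0.001]
ft_force: [-7.2, -0.7, 10.8]
grip_width: 0.0292
gripper_force: 61.0
ee_pos: [0.5965, 0.0932, 0.0962]
ft_force: [-8.7, -0.6, 12.6]
ee_pos: [0.5986, 0.0933, 0.0963]
ft_force: [-8.3, -1.1, 12.2]
ee_pos: [0.6006, 0.0933, 0.0962]
ft_force: [-8.9, -0.6, 11.8]
ee_pos: [0.6026, 0.0934, 0.0962]
ft_force: [-8.1, -0.4, 11.8]
ee_pos: [0.6046, 0.0935, 0.0962]
ft_force: [-8.0, -0.6, 13.3]
ee_pos: [0.6067, 0.0936, 0.0963]
ft_force: [-8.3, 0.3, 11.8]
```

```bash
python3 - <<'E'
from h import *
snap('scene','s7'); 
a=cv2.imread('pics/s6.png')[160:240,260:370];b=cv2.imread('pics/s7.png')[160:240,260:370]
cv2.imwrite('pics/s7c.png',np.vstack([cv2.resize(x,(412,300),interpolation=cv2.INTER_CUBIC) for x in(a,b)]))
try: meas('s7')
except Exception as e: print(e)
c=load('s7'); c0=load('s6')
vv,uu=np.mgrid[0:384,0:512]; 
for f in ('s6','s7'):
    c=load(f); P=ond(c,np.c_[uu.ravel(),vv.ravel()]).reshape(-1,3)*1000
    rgb=c['im'].reshape(-1,3); w=(rgb.min(1)>150)
    # carrier white surface near front edge
    for a,b in((688,705),(705,730),(760,790)):
        m=(P[:,0]>a)&(P[:,0]<b)&(P[:,1]>-80)&(P[:,1]<180)&(P[:,2]>70)&(P[:,2]<95)&w; print(f,a,m.sum(),P[m,2].mean().round(2))
E
```

```text
green 84 [667.   94.5] ((667.1449584960938, 94.42251586914062), (40.3305778503418, 22.26350975036621), 87.93695068359375)
maxx yellow [682.2 682.4 683.2 683.4 683.6]
edge yaw 39.019729113579544 x@92 744.7366902520002 4
s6 688 126 78.79
s6 705 153 78.84
s6 760 85 79.01
s7 688 113 78.75
s7 705 162 78.7
s7 760 85 79.34
```

View pics/s7c.png

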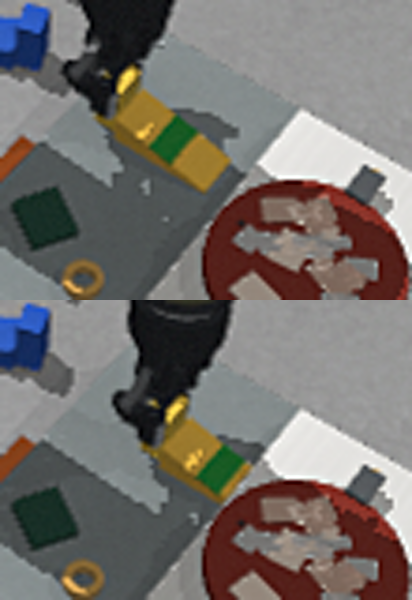

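The wedge is now under the carrier. Yellow shows ahead of the band up to the edge at (245,467) in the lower crop, so the edge is about 27 mm behind the tip and contact is just starting. It needs about 14 mm more.

```bash
for i in 1 2 3 4; do python3 -m crank '[[-0.0035,0,0,0,0,0,-1],[-0.007,0,0,0,0,0,-1]]' | egrep 'ee_pos|ft'; done; python3 - <<'E'
from h import *
snap('scene','s8'); 
for f in ('s6','s7','s8'):
    c=load(f); vv,uu=np.mgrid[0:384,0:512]; P=ond(c,np.c_[uu.ravel(),vv.ravel()]).reshape(-1,3)*1000
    w=(c['im'].reshape(-1,3).min(1)>150)
    print(f,[P[(P[:,0]>a)&(P[:,0]<b)&(P[:,1]>-80)&(P[:,1]<180)&(P[:,2]>70)&(P[:,2]<95)&w,2].mean().round(2) for a,b in((686,705),(705,730),(730,760),(760,790))])
try: meas('s8')
except Exception as e: print(e)
E
```

```text
ee_pos: [0.6092, 0.0937, 0.0962]
ft_force: [-16.9, -0.6, 18.6]
ee_pos: [0.6099, 0.0936, 0.0962]
ft_force: [-22.9, -1.5, 24.4]
ee_pos: [0.6126, 0.0938, 0.0962]
ft_force: [-23.1, -0.7, 23.8]
ee_pos: [0.6162, 0.0941, 0.0962]
ft_force: [-22.7, -1.7, 23.6]
s6 [np.float64(78.76), np.float64(78.84), np.float64(79.31), np.float64(79.01)]
s7 [np.float64(78.69), np.float64(78.7), np.float64(78.87), np.float64(79.34)]
s8 [np.float64(80.84), np.float64(80.43), np.float64(80.1), np.float64(80.25)]
green 74 [675.2  95.9] ((675.1528930664062, 95.609130859375), (19.045595169067383, 41.933692932128906), 4.510270595550537)
maxx yellow [676.5 678.6 678.8 680.9 683.2]
edge yaw -63.88872242921273 x@92 530.4617257301516 1h.py:39: RankWarning: Polyfit may be poorly conditioned
  E=np.array(E); k=np.polyfit(E[:,0],E[:,1],1); r=E[:,1]-np.polyval(k,E[:,0]); E=E[abs(r)<4]; k=np.polyfit(E[:,0],E[:,1],1); print('edge yaw',-np.degrees(np.arctan(k[0])),'x@92',np.polyval(k,92),len(E))
```

```bash
for i in 1 2; do python3 -m crank '[[-0.0035,0,0,0,0,0,-1],[-0.007,0,0,0,0,0,-1]]' | egrep 'ee_pos|ft'; done; python3 -m crank '[[0,0,0,0,0,0,-1],[0,0,0,0,0,0,-1],[0,0,0,0,0,0,-1]]'; python3 - <<'E'
from h import *
snap('scene','s9'); snap('wrist','w9') 
for f in ('s6','s8','s9'):
    c=load(f); vv,uu=np.mgrid[0:384,0:512]; P=ond(c,np.c_[uu.ravel(),vv.ravel()]).reshape(-1,3)*1000
    w=(c['im'].reshape(-1,3).min(1)>150)
    print(f,[P[(P[:,0]>a)&(P[:,0]<b)&(P[:,1]>-80)&(P[:,1]<180)&(P[:,2]>70)&(P[:,2]<95)&w,2].mean().round(2) for a,b in((686,705),(705,730),(730,760),(760,790))])
cv2.imwrite('pics/s9c.png',np.hstack([cv2.resize(cv2.imread('pics/s9.png')[160:240,260:370],(412,300),interpolation=cv2.INTER_CUBIC),cv2.resize(cv2.imread('pics/w9.png')[84:384],(380,300))]))
E
```

```text
ee_pos: [0.6198, 0.0943, 0.0962]
ft_force: [-22.2, -1.2, 22.3]
ee_pos: [0.6233, 0.0945, 0.0962]
ft_force: [-22.5, -1.1, 21.8]
clock: 11.77
ee_pos: [0.6238, 0.0945, 0.0962]
ee_rot: [-0.022, 1.0, -0.0, -0.005]
ft_force: [-20.6, -0.8, 22.1]
grip_width: 0.0294
gripper_force: 62.5
s6 [np.float64(78.76), np.float64(78.84), np.float64(79.31), np.float64(79.01)]
s8 [np.float64(80.84), np.float64(80.43), np.float64(80.1), np.float64(80.25)]
s9 [np.float64(82.55), np.float64(82.0), np.float64(81.28), np.float64(80.78)]
```

View pics/s9c.png

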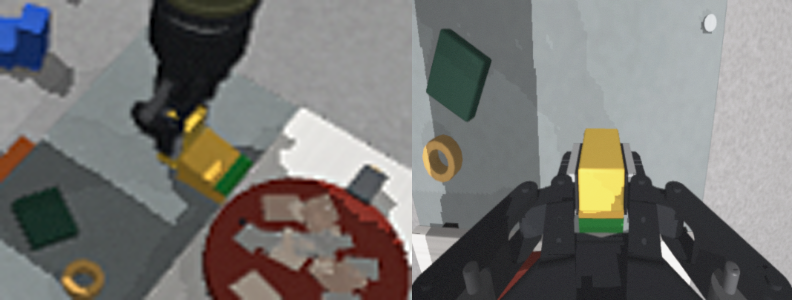

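The carrier edge stands over the green band at (235,175), lifted about 4 mm. The wedge is still gripped and square, and the chip and ring haven't moved.

```bash
python3 -c "
from workcell import arm
print(arm.hand_in())"
```

```text
the job is handed in; nothing more can be done
None
```

The job is handed in: the drawer is pushed home against its stop, and the yellow wedge is held square under the carrier edge, which is lifted about 4 mm and stands over the green band.

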